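# Press a clock dial home with the pressing bar on the stand's locating pin

## Task

Pick up the aluminium pressing bar by its black handle and rest its underside lightly on the head of the pin in the middle of the dial stand, off centre by about a finger's breadth. Slide it across the pin until its hidden socket drops on and it lies flat on the white dial, lengthwise along the stand in line with the two red stripes. Press it straight down until the sprung dial bed is fully down, and finish while still holding it down there, leaving the other things on the bench undisturbed.

Things in the scene. Friction and masses are not known exactly. Their poses are not given: they have to be found in the camera images.
- bar: loose pressing bar: aluminium block 100 (own x) x 44 (own y) x 21 mm tall, black handle 44 (x) x 24 (y) x 36 mm tall on the middle of its top; 57 mm over all, about 0.3 kg, same either way round. Origin: centre of its underside, where the hidden blind socket opens, 12.5 mm across, 17 mm deep. Lies on the table, socket down. Grip the handle across its 24 mm, 42 mm above the underside.
- stand: the dial stand, fixed to the table: a green base plate 170 long (own x) x 120 (own y) x 20 mm with two red stripes along its lengthwise centre line near the ends. Origin at the centre of its underside, on the table. A dark steel pin 10 mm across rises from its middle through the sprung bed; its top, tapered over the last 1.5 mm, is 52 mm above the table.
- pin_tip (a point): centre of the pin's top, 52 mm above the table, 7 mm above the dial while the bed is up (15 mm when it is fully down); the pin does not move
- dial_top (a point): centre of the upper face of the white dial (110 mm across, black marks) glued on the round steel bed, 45 mm above the table while the bed is up; moves down with the bed; axes as the stand's
- bed (a joint): how far the sprung bed is pressed down, m: 0 up, 0.008 fully down at its hard stop. The springs carry the bar's own weight without giving way; it starts down at about 6 N and takes about 12 N in all (the bar's 3 N included) to reach the stop; let go, it springs up again.
- alarm_clock: loose small round brass alarm clock, 76 mm across and 34 mm thick, standing on a dark wooden foot 50 x 60 mm, 82 mm tall; a bystander; origin under the foot's centre
- gear: loose brass clock wheel lying flat, 64 mm across, 5 mm thick, with a 14 mm hub 17 mm tall; a bystander; origin at the centre of its underside
- loupe: loose black eyeglass (loupe), 40 mm across, 32 mm tall; a bystander; origin at the centre of its underside
- screwdriver: loose screwdriver with a red handle, 180 mm long, lying on the cloth; a bystander; own x axis along its length
- spray_can: loose blue spray can, 52 mm across, 150 mm tall; a bystander; origin at the centre of its underside
- oil_bottle: loose small green glass bottle, 44 mm across, 90 mm tall; a bystander; origin at the centre of its underside
- mug: loose blue mug, 80 mm across, 90 mm tall; a bystander; origin at the centre of its underside
Mind the look-alikes: they are no part of the job. Of the things that look like the stand, take the one that is farthest from the robot's base at the start.

How it is judged:
On the way, in this order (a step that is already met when the one before it is completed fails the run):
1. the bar's underside rests on the pin's head, off centre by 5 to 35 mm, to be slid from there (horizontal distance between bar and pin_tip between 0.005 and 0.035 m and contact force between bar and stand above 0.3 N and z of bar in the frame of pin_tip above -0.003 m), for 0.1 s.
2. the bar has dropped on the pin and lies flat on the dial, along the stand (horizontal distance between bar and dial_top below 0.003 m and z of bar in the frame of dial_top between -0.003 and 0.0025 m and angle between bar's own z axis and vertical below 0.06 rad and angle between the x axis of bar and the x axis of stand, either way round below 0.2 rad), for 0.1 s.
At the end, for the whole second after the job is handed in: All through the last second the bar sits on the pin (3 mm), flat on the dial (2.5 mm, 0.06 rad), along the stand within 0.2 rad, the bed is pressed down by over 6.5 of its 8 mm, the fingers are on the bar with over 2 N, and it is still (all of step 2 and value of joint bed above 0.0065 m and contact force between the fingers and bar above 2 N and linear speed of bar below 0.02 m/s); the arm keeps its last pose, push and grip.
It fails at once if a bystander was disturbed (moved more than 30 mm) (distance of any of alarm_clock, gear, loupe, screwdriver, spray_can, oil_bottle, mug from where it was at the start of the episode above 0.03 m).
It also fails if it takes over 51 s, if anything falls off the work surface, if the arm or the gripper's body presses on something with over 40 N, if the wrist force passes 120 N, or if a joint passes its speed limit or range.

## Robot

A 7-joint arm with a two-finger parallel gripper is mounted at the origin on the work surface. World frame = base frame: x ahead of the robot, y to its left, z up, the work surface at z = 0. Lengths are in m, angles in rad, forces in N, time in s.
With the tool pointing down it reaches from about 0.4 to 0.85 m from the base axis. Payload 10.4 kg.
Tool frame: the origin (TCP) lies at the very end of the fingers, on their centre line; the grasp point (between the pads) lies 19 mm behind it (grip_point_offset is the distance from the TCP to the grasp point, in m); z points along the fingers, y is the line along which they close (so a half turn about z gives the same grasp; the last joint's range is limited). The gripper opens to 87 mm and grips with 3 to 60 N. Pads are 19 mm wide; open, the fingers measure 117 mm over their backs; the gripper's body (75 mm by 190 mm) begins 51 mm behind the grasp point.
Start: joints at [1.135, 0.332, -0.065, 1.46, 0.022, 1.35, -0.088], TCP at [0.251, -0.573, 0.223] pointing down, gripper open.
Joint ranges: [-2.6, 2.6], [-0.5, 2.12], [-1.47, 1.34], [0.16, 2.42], [-1.27, 4.41], [0.06, 2.06], [-2.6, 2.6]. Speed limits (rad/s): [2.22, 2.22, 2.79, 2.79, 3.14, 3.14, 3.14].

## Interface

Orientations are given as a unit quaternion [x, y, z, w].
In Python, from bench import * gives the robot as it stands.
- The arm moves only by the tool play_rows, never from a script. Its argument "increments" is text: rows parted by semicolons, each of 7 numbers parted by spaces: the turn, a rotation vector about the tool's x, y, z in rad, then the shift along the tool's x, y, z in m, then the opening, from 0 (shut) to 1 (fully open). A call has 1 to 8 rows; each row is the pose to reach, as a shift and turn from the pose commanded when the call began, along the tool's axes at that moment; what a row does not reach only later rows make up. A row lasts 1/10 s, in which the tool goes at most 50 mm and 8.59 degrees, less where a joint would pass 70% of its speed; a pose out of reach is approached as far as the arm can. A call with a gripper value outside its range is refused whole. The fingers move at their own pace and stop on an object; "grip_force" is the grip in N (left out, the last holds). Time passes only in rows, so rows that repeat a pose let the fingers close. It gives the time, the measured TCP pose, the force, the opening and the grip force at its end, in the units of the state.
- read_state(): the state, without advancing time (a new reading comes with each control period).
- camera(name): name is "scene" or "top" or "wrist"; returns a dict with "color" (400x640x3 uint8, red, green, blue), "fx", "fy", "cx", "cy" (pixels), "k1" (the pictures are not rectified: a ray, as slopes to the right and down, at radius r is drawn at 1 + k1 r^2 times it, then the intrinsics apply), "camera_from_world" (4x4, takes a point from world to camera coordinates); the wrist camera has in their place "mount" (4x4, takes a point from camera to tool coordinates, whose origin is the TCP and whose axes are the flange's). Camera axes: x right, y down, z forward; pixel columns grow to the right and rows downward; lengths in m; the calibration is good to about 2 mm. A picture is of the moment at which its call begins: read the wrist's pose just before it. There is no depth.
- close_job(): hands the job in; it is judged then, once.
The state is a dict: "time": time; "joint_positions": joint angles; "joint_vel": joint speeds; "joint_torque": joint torques, N m; "ee_pos": TCP position; "eef_rot": TCP orientation; "ft_force": force on the tool from outside, world axes, zero at the start; "torque": the same for the moment, N m; "width": finger opening in m; "grip_force": force on a finger pad.
Only numpy, scipy, OpenCV 4.12 (cv2) and the standard library are available. Lean on these libraries where they do the work, as an engineer would, in place of code of your own. Each camera call takes 0.05 s, during which the arm holds its last target. There are 200 camera calls.

## Working session

There is one attempt and no reset: what is moved stays moved. The work goes in short steps, Python scripts to look and compute and a tool call to move; the robot and the scene stay as the last step left them, time stands still between calls to the robot, and variables do not carry over. Pictures are saved under pics/ and viewed, at most 10 in all, crops included, and the job is handed in when it is done.

Besides the shell and the picture viewer there is one more tool, called after "Request:" as a command line: name --argument value ..., lists and objects as JSON in quotes. play_rows: Moves the arm, as the interface text tells. Its arguments: {"type":"object","properties":{"increments":{"type":"string"},"grip_force":{"type":"number"}},"required":["increments"]}

```bash
mkdir -p pics; ls; python3 - <<'E'
from bench import *
import cv2
s=read_state();print(s['time'],s['ee_pos'],s['eef_rot'],s['ft_force'],s['width'])
for n in("scene","top"):
    c=camera(n);cv2.imwrite(f'pics/{n}0.png',c['color'][:,:,::-1]);print(n,c['fx'],c['fy'],c['cx'],c['cy'],c['k1'],c['camera_from_world'])
E
```

```text
pics
0.0 [ 0.25054133 -0.57215421  0.22173586] [ 9.78775929e-01  2.04932077e-01 -1.92358179e-04 -6.98765916e-04] [ 0.31306161 -0.06809745 -0.0361902 ] 0.0870000720689263
scene 460.30742809374425 460.30742809374425 325.7267395425786 198.070327826063 -0.06910249945646053 [[ 0.60888389  0.79320116  0.00960888 -0.30765335]
 [ 0.45742543 -0.34118488 -0.82119112 -0.16336298]
 [-0.64809134  0.50440539 -0.57057236  1.67955382]
 [ 0.          0.          0.          1.        ]]
top 442.92221863099184 442.92221863099184 320.8235133560918 195.8609580430644 -0.11020023546438816 [[-0.01920794 -0.99967961 -0.01648437  0.02992897]
 [-0.99798861  0.02016649 -0.06010026  0.48969103]
 [ 0.06041344  0.01529682 -0.99805622  1.56669809]
 [ 0.          0.          0.          1.        ]]
```

View pics/scene0.png

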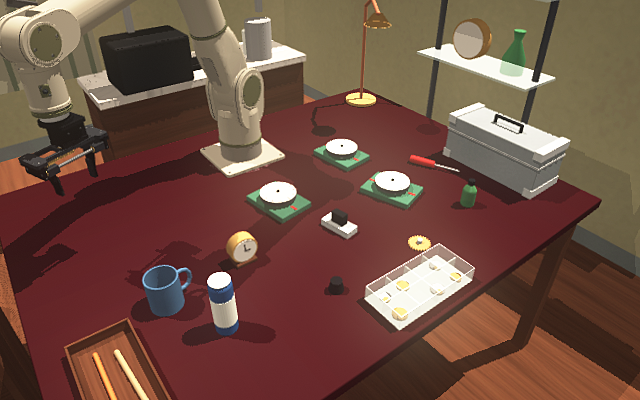

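View pics/top0.png

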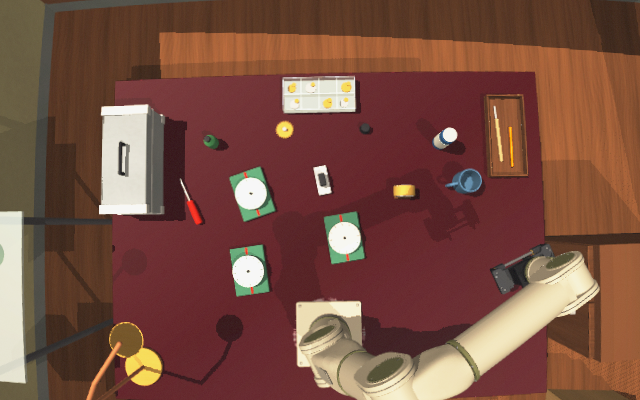

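Stand candidates in top view: (251,194), (344,238) and (248,271), with the robot base at about (329,335). The farthest is (251,194), which is (392,183) in the scene view. The bar is at (322,180) in top and (340,222) in scene. The toolbox handle at (123,158) is a look-alike for the bar's handle.

```bash
cat > h.py <<'E'
from bench import *
import cv2, numpy as np
def ray(c,uv,T=None):
    d=np.array([(uv[0]-c['cx'])/c['fx'],(uv[1]-c['cy'])/c['fy']])
    p=d.copy()
    for _ in range(20): p=d/(1+c['k1']*(p@p))
    v=np.array([*p,1]); M=np.linalg.inv(c['camera_from_world']) if T is None else T
    return M[:3,3],M[:3,:3]@v
def cast(c,uv,z,T=None):
    o,d=ray(c,uv,T); return (o+d*(z-o[2])/d[2])
def proj(c,p):
    q=c['camera_from_world']@np.array([*p,1]);x=q[:2]/q[2];x=x*(1+c['k1']*(x@x));return x*c['fx']+[c['cx'],c['cy']]
def blobs(mask,mina=20):
    return [k for k in cv2.findContours(mask.astype(np.uint8),cv2.RETR_EXTERNAL,cv2.CHAIN_APPROX_NONE)[0] if cv2.contourArea(k)>=mina]
def rect(c,k,z,T=None):
    P=np.array([cast(c,q,z,T)[:2] for q in k[:,0]])
    (x,y),(w,h),a=cv2.minAreaRect((P*1000).astype(np.float32))
    if w<h: w,h,a=h,w,a+90
    return round(x,1),round(y,1),round(w,1),round(h,1),round((a+90)%180-90,2)
E
python3 - <<'E'
from h import *
c=camera('top');I=c['color'];hsv=cv2.cvtColor(I,cv2.COLOR_RGB2HSV).astype(int);H,S,V=hsv[...,0],hsv[...,1],hsv[...,2]
for k in blobs((H>50)&(H<90)&(S>80)&(V>50),300): print('green',k[:,0].mean(0),rect(c,k,.02))
def sub(m,x0,y0,x1,y1):
    o=np.zeros_like(m);o[y0:y1,x0:x1]=m[y0:y1,x0:x1];return o
for k in blobs(sub((S<60)&(V>120),225,165,280,225),100): print('dial',rect(c,k,.045))
for k in blobs(sub((V<110)&(S<100),243,186,260,202),2): print('pin',k[:,0].mean(0),cast(c,k[:,0].mean(0),.052))
for k in blobs(sub((H<8)|(H>172),225,165,280,225)&(S>170)&(V>130),4): print('red',k[:,0].mean(0),cast(c,k[:,0].mean(0),.02))
for k in blobs(sub((S<60)&(V>110),305,155,340,205),50): print('bar',rect(c,k,.021))
for k in blobs(sub((V<60),305,155,340,205),20): print('handle',rect(c,k,.057),cv2.contourArea(k),k[:,0].mean(0))
a=cv2.resize(I[150:230,220:345],None,fx=3,fy=3,interpolation=cv2.INTER_CUBIC)
s=camera('scene');b=cv2.resize(s['color'][160:245,310:435],None,fx=3,fy=3,interpolation=cv2.INTER_CUBIC)
cv2.imwrite('pics/crop1.png',np.vstack([a,b])[:,:,::-1])
E
```

```text
green [260.27131783 268.41860465] (235.2, 248.3, 168.4, 55.1, 7.81)
dial (503.3, 268.6, 113.4, 113.2, -27.32)
bar (546.6, 14.8, 102.6, 46.5, 10.55)
```

View pics/crop1.png

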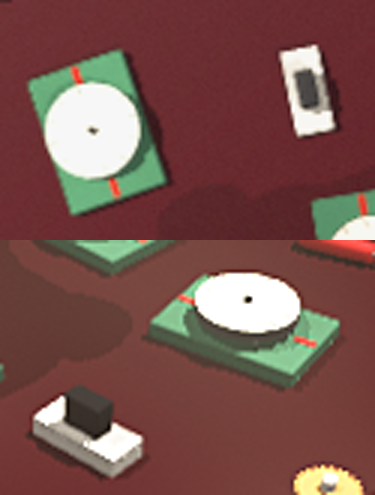

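The crop confirms it: the bar with its black handle, and the stand with two red stripes and the pin dot at its dial centre (top (251,194)). Next I'll write a move helper and go above the bar.

```bash
cat >> h.py <<'E'
from scipy.spatial.transform import Rotation as R
def toolT(s=None):
    s=s or read_state();T=np.eye(4);T[:3,:3]=R.from_quat(s['eef_rot']).as_matrix();T[:3,3]=s['ee_pos'];return T
def inc(x,y,z,yaw):  # tool down, tool-x heading yaw (deg)
    T=toolT();a=np.radians(yaw);G=np.array([[np.cos(a),np.sin(a),0],[np.sin(a),-np.cos(a),0],[0,0,-1]])
    r=R.from_matrix(T[:3,:3].T@G).as_rotvec();t=T[:3,:3].T@(np.array([x,y,z])-T[:3,3])
    print('inc',*np.round(r,4),*np.round(t,4))
E
python3 - <<'E'
from h import *
inc(.50,0.01,.28,10.5)
c=camera('wrist');print(c['mount'],c['fx'],c['k1'])
c=camera('top');I=c['color'];print(I[194,265],I[171,244],I[176,246],I[194,251],I[180,322],I[169,318])
hsv=cv2.cvtColor(I,cv2.COLOR_RGB2HSV);print(hsv[180:212,225:232].reshape(-1,3)[::20].tolist())
E
```

```text
inc -0.0009 0.0001 0.2295 0.462 -0.4334 -0.0576
[[-2.66475240e-04 -9.69226626e-01 -2.46170016e-01  6.74915410e-02]
 [ 9.99999956e-01 -2.90142185e-04  5.98704238e-05  7.08612435e-04]
 [-1.29452315e-04 -2.46169989e-01  9.69226661e-01 -1.61396550e-01]
 [ 0.00000000e+00  0.00000000e+00  0.00000000e+00  1.00000000e+00]] 357.8148039218494 -0.0138864704763091
[247 247 244] [95 90 72] [233  70  52] [151 138 120] [74 68 68] [245 243 235]
[[178, 150, 109], [68, 99, 180], [178, 138, 109], [178, 146, 110], [178, 143, 109], [178, 144, 108], [178, 150, 109], [178, 146, 108], [179, 145, 107], [179, 149, 108], [179, 140, 109], [177, 151, 108]]
```

Request:
play_rows --increments "0 0 0.229 0.52 -0.42 -0.058 1;0 0 0.229 0.52 -0.42 -0.058 1;0 0 0.229 0.52 -0.42 -0.058 1;0 0 0.229 0.52 -0.42 -0.058 1;0 0 0.229 0.52 -0.42 -0.058 1;0 0 0.229 0.52 -0.42 -0.058 1;0 0 0.229 0.52 -0.42 -0.058 1;0 0 0.229 0.52 -0.42 -0.058 1"

```text
time: 1.1
ee_pos: [0.4348, -0.2169, 0.2576]
eef_rot: [0.996, 0.092, 0.0, 0.0]
ft_force: [1.5, 0.1, -0.4]
width: 0.0872
grip_force: 0.0
```

```bash
python3 - <<'E'
from h import *
print(read_state()['ee_pos'])
inc(.575,0.015,.26,10.5)
E
```

```text
[ 0.4347983  -0.21686396  0.25757438]
inc 0.0008 -0.0004 0.0004 0.1802 -0.2024 -0.0025
```

Request:
play_rows --increments "0 0 0 0.18 -0.2 0 1;0 0 0 0.18 -0.2 0 1;0 0 0 0.18 -0.2 0 1;0 0 0 0.18 -0.2 0 1;0 0 0 0.18 -0.2 0 1;0 0 0 0.18 -0.2 0 1;0 0 0 0.18 -0.2 0 1;0 0 0 0.18 -0.2 0 1"

```text
time: 1.9
ee_pos: [0.5745, 0.0104, 0.2568]
eef_rot: [0.996, 0.092, -0.0, 0.0]
ft_force: [0.2, -0.5, 0.2]
width: 0.0871
grip_force: 0.0
```

```bash
python3 - <<'E'
from h import *
s=read_state();print(s['ee_pos'],s['ft_force'],s['joint_vel'])
c=camera('wrist');cv2.imwrite('pics/w1.png',c['color'][:,:,::-1])
np.savez('w1.npz',I=c['color'],T=toolT(s)@c['mount'])
E
```

```text
[0.5745087  0.01041635 0.25683638] [ 0.2206221  -0.54712753  0.1658013 ] [ 0.02366505 -0.01472115  0.01832126  0.00906944  0.00079551 -0.00031423
  0.00173662]
```

View pics/w1.png

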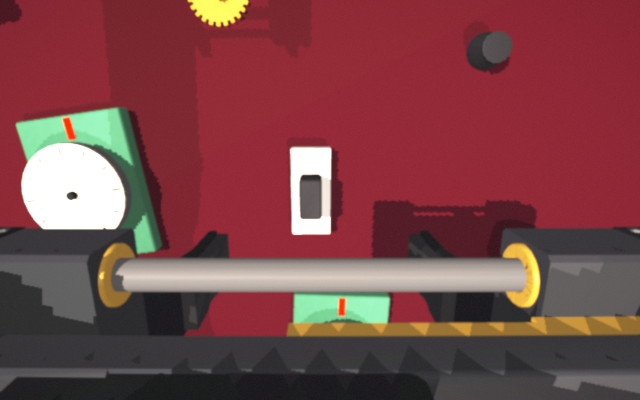

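The wrist view shows the bar at (311,190) with its handle at (311,196), and the target stand on the left with its pin at (72,195). Next I'll measure both.

```bash
python3 - <<'E'
from h import *
c=camera('wrist');d=np.load('w1.npz');I=d['I'];T=d['T']
hsv=cv2.cvtColor(I,cv2.COLOR_RGB2HSV).astype(int);H,S,V=hsv[...,0],hsv[...,1],hsv[...,2]
def sub(m,x0,y0,x1,y1):
    o=np.zeros_like(m);o[y0:y1,x0:x1]=m[y0:y1,x0:x1];return o
for k in blobs(sub((S<60)&(V>90),280,135,345,245),100): print('bar',cv2.boundingRect(k),rect(c,k,.021,T))
for th in(50,70,90):
  for k in blobs(sub((V<th)&(S<100),298,160,326,225),50): print('handle',th,cv2.boundingRect(k),rect(c,k,.057,T))
for k in blobs(sub((S<60)&(V>120),10,130,135,228),1000): print('dial',cv2.boundingRect(k),rect(c,k,.045,T))
for k in blobs(sub((V<110),62,185,84,208),4): print('pin',k[:,0].mean(0),cast(c,k[:,0].mean(0),.052,T),cv2.boundingRect(k))
print(I[196,306:320].tolist());print(I[170:222:3,311].tolist())
t=camera('top')
for n,uv in(('top',None),):
    I=t['color'];print(I[186:203,251].tolist())
    hh=cv2.cvtColor(I,cv2.COLOR_RGB2HSV).astype(int);m=((hh[...,0]<10)|(hh[...,0]>172))&(hh[...,1]>160)&(hh[...,2]>150)
    for k in blobs(sub(m,225,160,280,225),0):print('red',k[:,0].mean(0),cast(t,k[:,0].mean(0),.02))
    for k in blobs(sub((hh[...,2]<200),246,189,257,199),1):print('pin',k[:,0].mean(0),cast(t,k[:,0].mean(0),.052))
    g=sub((hh[...,0]>45)&(hh[...,0]<95)&(hh[...,1]>50),222,160,282,227)
    for k in blobs(g,50): print('green',rect(t,k,.02))
E
```

```text
bar (290, 147, 42, 88) (550.1, 14.3, 101.7, 45.9, 10.26)
handle 70 (301, 175, 19, 6) (573.6, 18.1, 18.5, 5.1, -82.7)
handle 90 (301, 175, 20, 7) (572.7, 17.5, 19.5, 6.2, -79.47)
dial (22, 142, 104, 86) (515.5, 267.6, 112.5, 93.0, -79.38)
pin [ 71.71428571 195.19047619] [0.50745852 0.26288414 0.052     ] (67, 192, 10, 7)
[[100, 92, 92], [102, 93, 94], [101, 92, 93], [101, 93, 94], [100, 91, 90], [102, 92, 93], [103, 93, 94], [101, 92, 91], [102, 92, 91], [104, 95, 93], [105, 95, 93], [104, 95, 94], [101, 94, 92], [94, 87, 85]]
[[255, 255, 255], [255, 255, 254], [45, 40, 44], [54, 53, 52], [99, 93, 92], [102, 95, 94], [102, 95, 95], [101, 93, 94], [102, 93, 93], [100, 92, 90], [100, 93, 92], [100, 94, 92], [102, 96, 94], [103, 95, 95], [102, 93, 94], [105, 94, 95], [145, 134, 127], [255, 255, 255]]
[[247, 247, 246], [247, 247, 246], [247, 247, 247], [247, 247, 246], [247, 247, 246], [247, 247, 245], [212, 217, 190], [96, 89, 82], [151, 138, 121], [246, 246, 240], [247, 247, 247], [247, 247, 247], [247, 247, 247], [247, 247, 247], [247, 247, 247], [247, 247, 247], [247, 247, 247]]
red [257.88888889 212.22222222] [0.43593803 0.24589237 0.02      ]
red [245.         174.72727273] [0.57143659 0.29112816 0.02      ]
pin [250.5        193.16666667] [0.50239437 0.2661698  0.052     ]
green (442.5, 283.1, 67.0, 52.3, 17.86)
green (545.6, 317.2, 58.3, 51.8, 18.66)
green (513.0, 236.9, 171.9, 58.8, 17.92)
```

```bash
python3 - <<'E'
from h import *
inc(.549,0.0145,.12,10.4);inc(.549,0.0145,.025,10.4)
E
```

```text
inc 0.0009 0.0001 0.0 -0.024 -0.0101 0.1372
inc 0.0009 0.0001 0.0 -0.024 -0.0102 0.2322
```

Request:
play_rows --increments "0 0 0 -0.024 -0.01 0.05 1;0 0 0 -0.024 -0.01 0.1 1;0 0 0 -0.024 -0.01 0.137 1;0 0 0 -0.024 -0.01 0.137 1;0 0 0 -0.024 -0.01 0.137 1"

```text
time: 2.55
ee_pos: [0.5495, 0.0154, 0.1213]
eef_rot: [0.996, 0.091, 0.0, 0.0]
ft_force: [-0.2, 0.5, 1.4]
width: 0.0872
grip_force: 0.0
```

```bash
python3 - <<'E'
from h import *
print(read_state()['ee_pos'])
inc(.549,0.0145,.025,10.4)
s=read_state();c=camera('wrist');np.savez('w2.npz',I=c['color'],T=toolT(s)@c['mount']);I=c['color'];T=toolT(s)@c['mount']
hsv=cv2.cvtColor(I,cv2.COLOR_RGB2HSV).astype(int);H,S,V=hsv[...,0],hsv[...,1],hsv[...,2]
cv2.imwrite('pics/w2.png',I[:,:,::-1])
E
```

```text
[0.54947006 0.01544333 0.12129363]
inc 0.0001 -0.0 0.0011 -0.0006 0.0008 0.0963
```

View pics/w2.png

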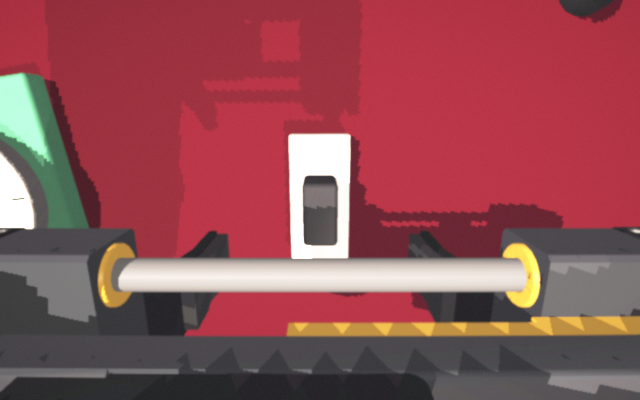

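The handle at (320,210) is centred between the fingers. I'll check the position along the bar, then descend.

```bash
python3 - <<'E'
from h import *
c=camera('wrist');d=np.load('w2.npz');I=d['I'];T=d['T'];B=toolT()
print(I[172:252:2,320,0].tolist())
print(I[126:140,320,0].tolist())
f=lambda uv,z:np.round((B[:3,:3].T@(cast(c,uv,z,T)-B[:3,3]))[:2]*1000,1)
print('front',f((320,133.5),.021),'sides',f((289.5,150),.021),f((351,150),.021),'top far',f((320,187),.057),'near',f((320,245),.057),'hside',f((303,210),.057),f((338,210),.057))
E
```

```text
[255, 255, 72, 59, 63, 63, 87, 111, 129, 131, 130, 131, 129, 129, 128, 129, 128, 118, 82, 80, 81, 81, 82, 85, 81, 83, 86, 86, 87, 86, 88, 86, 87, 88, 87, 89, 102, 253, 254, 254]
[159, 160, 159, 161, 160, 160, 165, 195, 239, 255, 255, 255, 255, 255]
front [49.   2.1] sides [ 37.2 -20.1] [37.1 24.7] top far [17.4  2. ] near [-22.4   2. ] hside [ 2.  -9.2] [ 2.  13.8]
```

Request:
play_rows --increments "0 0 0 -0.001 0.002 0.04 1;0 0 0 -0.001 0.002 0.07 1;0 0 0 -0.001 0.002 0.09 1;0 0 0 -0.001 0.002 0.097 1;0 0 0 -0.001 0.002 0.097 1;0 0 0 -0.001 0.002 0.097 1"

```text
time: 3.25
ee_pos: [0.5501, 0.0141, 0.0251]
eef_rot: [0.996, 0.092, 0.001, 0.0]
ft_force: [-0.6, 0.4, -0.3]
width: 0.0871
grip_force: 0.0
```

Request:
play_rows --increments "0 0 0 0 0 0 0.2;0 0 0 0 0 0 0;0 0 0 0 0 0 0;0 0 0 0 0 0 0;0 0 0 0 0 0 0;0 0 0 0 0 0 0;0 0 0 0 0 0 0;0 0 0 0 0 0 0" --grip_force 40

```text
time: 4.05
ee_pos: [0.5486, 0.014, 0.0231]
eef_rot: [0.996, 0.092, -0.0, 0.0]
ft_force: [0.3, 0.4, 0.7]
width: 0.0309
grip_force: 0.0
```

Request:
play_rows --increments "0 0 0 0 0 0 0;0 0 0 0 0 0 0;0 0 0 0 0 0 0;0 0 0 0 0 0 0"

```text
time: 4.45
ee_pos: [0.5486, 0.0141, 0.0231]
eef_rot: [0.996, 0.092, -0.0, 0.0]
ft_force: [0.3, 0.2, -0.8]
width: 0.0236
grip_force: 40.0
```

Request:
play_rows --increments "0 0 0 0 0 -0.02 0;0 0 0 0 0 -0.06 0;0 0 0 0 0 -0.1 0;0 0 0 0 0 -0.13 0;0 0 0 0 0 -0.13 0"

```text
time: 4.95
ee_pos: [0.5509, 0.0143, 0.1573]
eef_rot: [0.996, 0.092, 0.003, 0.001]
ft_force: [0.7, -0.7, -2.3]
width: 0.0235
grip_force: 40.0
```

```bash
python3 - <<'E'
from h import *
s=read_state();print({k:s[k] for k in('ee_pos','width','grip_force','ft_force','torque')})
# TCP z relative to bar underside ~0.0235; go to a view position near pin
inc(.53,.255,.16,18.3)
E
```

```text
{'ee_pos': array([0.55087043, 0.01429744, 0.15732741]), 'width': 0.023483250459212207, 'grip_force': 39.996482944115996, 'ft_force': array([ 0.73871741, -0.685857  , -2.26797473]), 'torque': array([-0.00149642, -0.0207252 ,  0.00079611])}
inc 0.0021 -0.0064 -0.1356 0.0235 -0.2405 -0.0029
```

```bash
python3 - <<'E'
from h import *
inc(.424,.238,.13,18.3)
E
```

```text
inc 0.0021 -0.0064 -0.1356 -0.084 -0.2432 0.0264
```

Request:
play_rows --increments "0 0 -0.04 -0.01 -0.04 0 0;0 0 -0.136 -0.084 -0.243 0.026 0;0 0 -0.136 -0.084 -0.243 0.026 0;0 0 -0.136 -0.084 -0.243 0.026 0;0 0 -0.136 -0.084 -0.243 0.026 0;0 0 -0.136 -0.084 -0.243 0.026 0;0 0 -0.136 -0.084 -0.243 0.026 0;0 0 -0.136 -0.084 -0.243 0.026 0"

```text
time: 5.75
ee_pos: [0.4213, 0.237, 0.1262]
eef_rot: [0.987, 0.159, -0.001, 0.0]
ft_force: [0.4, -0.2, -3.5]
width: 0.0237
grip_force: 40.0
```

Request:
play_rows --increments "0 0 0 0 0 0 0;0 0 0 0 0 0 0;0 0 0 0 0 0 0"

```text
time: 6.05
ee_pos: [0.4221, 0.2368, 0.127]
eef_rot: [0.987, 0.158, -0.0, 0.0]
ft_force: [-0.4, -0.1, -1.9]
width: 0.0235
grip_force: 40.0
```

```bash
python3 - <<'E'
from h import *
s=read_state();print(s['ee_pos'],R.from_quat(s['eef_rot']).as_matrix()[:,0],s['joint_vel'].round(3),s['ft_force'])
c=camera('wrist');np.savez('w3.npz',I=c['color'],B=toolT(s))
cv2.imwrite('pics/w3.png',c['color'][:,:,::-1])
E
```

```text
[0.42210971 0.23681958 0.12700893] [ 9.49807589e-01  3.12834672e-01 -1.06310480e-04] [-0.002 -0.002 -0.004  0.    -0.001  0.002 -0.003] [-0.40303873 -0.12664971 -1.93024697]
```

View pics/w3.png

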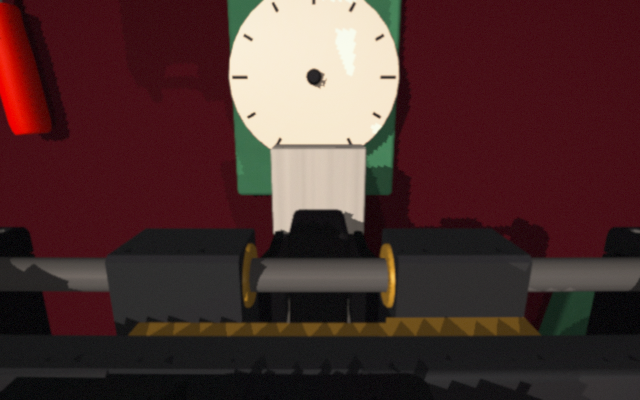

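The wrist view shows the pin at (314,77) on the target dial. The held bar's front top edge is at row 147, columns 272–365.

```bash
python3 - <<'E'
from h import *
c=camera('wrist');d=np.load('w3.npz');I=d['I'];B=d['B'];T=B@c['mount']
def f(uv,z): return (B[:3,:3].T@(cast(c,uv,z,T)-B[:3,3]))[:2]*1000
g=I.astype(int)
print(I[77,304:330].tolist());print(I[66:88,313,0].tolist())
bt=B[2,3]-.002
print('row',I[140:152,300].tolist(),I[140:152,345].tolist())
for r in(160,200,225): print(r,I[r,266:278,2].tolist(),I[r,358:372,2].tolist())
m=np.zeros(g.shape[:2],bool);m[68:86,305:325]=g[68:86,305:325].max(2)<60
for k in blobs(m,10):print('pin',cv2.boundingRect(k),k[:,0].mean(0),f(k[:,0].mean(0),.052),rect(c,k,.052,T))
w=np.zeros(g.shape[:2],bool);w[0:144,215:410]=g[0:144,215:410].min(2)>120
for k in blobs(w,1000):
  P=np.array([f(q,.045) for q in k[:,0] if 5<q[1]<135 and (q[0]<300 or q[0]>330)],np.float32);(e,_,_)=cv2.fitEllipse(P);print('dial',cv2.boundingRect(k),e,_)
# dial 3/9 o'clock marks
for x0,x1 in((231,250),(378,398)):
  m=np.zeros(g.shape[:2],bool);m[70:85,x0:x1]=g[70:85,x0:x1].max(2)<130
  for k in blobs(m,4):print('mark',k[:,0].mean(0),f(k[:,0].mean(0),.045))
# green edges: right edge of base top
for r in(150,170,185): print('green',r,I[r,232:244,:].tolist())
E
```

```text
[[247, 233, 209], [235, 217, 188], [174, 153, 133], [86, 76, 67], [42, 39, 38], [42, 39, 40], [43, 40, 41], [44, 41, 45], [42, 39, 42], [41, 39, 41], [45, 42, 44], [43, 41, 43], [43, 41, 43], [41, 38, 40], [36, 34, 36], [32, 30, 32], [40, 36, 33], [79, 70, 62], [133, 119, 102], [203, 179, 155], [241, 225, 197], [246, 231, 205], [246, 231, 205], [247, 234, 209], [248, 235, 211], [248, 235, 212]]
[248, 242, 193, 105, 48, 42, 44, 45, 43, 41, 43, 41, 41, 44, 40, 39, 30, 27, 74, 164, 234, 247]
row [[247, 233, 208], [247, 234, 208], [246, 233, 206], [239, 222, 191], [180, 161, 140], [123, 113, 102], [117, 108, 100], [134, 123, 114], [156, 144, 131], [192, 177, 162], [208, 193, 177], [210, 195, 178]] [[245, 231, 203], [246, 232, 206], [247, 232, 206], [239, 221, 192], [179, 159, 140], [123, 112, 103], [109, 103, 94], [115, 107, 98], [152, 141, 129], [193, 179, 164], [209, 193, 178], [211, 195, 179]]
160 [77, 79, 76, 82, 106, 145, 174, 182, 183, 179, 179, 177] [172, 175, 176, 178, 178, 174, 159, 123, 87, 82, 87, 87, 90, 91]
200 [21, 17, 24, 18, 25, 61, 123, 171, 180, 180, 180, 179] [174, 177
[... 331 characters left out ...]
1367) 93.03751373291016
mark [239.5         76.53846154] [ 88.40108116 -50.17086013]
mark [387.74074074  76.51851852] [88.37750142 45.65720324]
green 150 [[73, 16, 23], [71, 13, 23], [69, 31, 29], [65, 68, 49], [60, 99, 68], [59, 106, 73], [61, 109, 75], [62, 110, 76], [62, 111, 77], [60, 110, 77], [61, 110, 77], [61, 110, 75]]
green 170 [[62, 14, 19], [63, 14, 20], [61, 14, 19], [62, 36, 28], [62, 73, 51], [66, 111, 76], [68, 123, 86], [71, 129, 89], [74, 132, 92], [70, 127, 88], [68, 121, 83], [64, 115, 79]]
green 185 [[61, 14, 22], [60, 14, 19], [62, 15, 20], [64, 21, 24], [60, 32, 27], [62, 71, 51], [61, 104, 72], [64, 111, 78], [66, 114, 79], [64, 115, 79], [64, 114, 80], [65, 114, 82]]
```

```bash
python3 - <<'E'
from h import *
c=camera('wrist');d=np.load('w3.npz');B=d['B'];T=B@c['mount'];z=B[2,3]
f=lambda uv,z:((B[:3,:3].T@(cast(c,uv,z,T)-B[:3,3]))[:2]*1000).round(1)
print('front top',f((318,148.2),z-.002),'bottom',f((318,144.2),z-.023))
for r,a,b in((160,270.3,365),(200,271.7,364)): print(f((a,r),z-.002),f((b,r),z-.002))
E
```

```text
front top [50.6  0.6] bottom [50.4  0.6]
[ 45.2 -21.3] [45.2 22.1]
[ 26.3 -21.2] [26.3 22.3]
```

Request:
play_rows --increments "0 0 0 0.04 -0.002 0.01 0;0 0 0 0.0725 -0.0026 0.03 0;0 0 0 0.0725 -0.0026 0.044 0;0 0 0 0.0725 -0.0026 0.046 0;0 0 0 0.0725 -0.0026 0.046 0;0 0 0 0.0725 -0.0026 0.046 0;0 0 0 0.0725 -0.0026 0.046 0"

```text
time: 6.9
ee_pos: [0.4898, 0.2629, 0.0823]
eef_rot: [0.987, 0.159, 0.001, 0.0]
ft_force: [-0.3, -0.1, -2.4]
width: 0.0236
grip_force: 40.0
```

```bash
python3 - <<'E'
from h import *
s=read_state();print(s['ee_pos'],s['ft_force'])
B=np.load('w3.npz')['B'];t=lambda p:(B[:3,:3].T@(p-B[:3,3]))*1000
print(t(s['ee_pos']))
E
```

```text
[0.48981777 0.26293897 0.08228206] [-0.32674619 -0.13851171 -2.41031746]
[72.48544195 -3.63315412 44.718659  ]
```

Request:
play_rows --increments "0 0 0 0 0.0005 0.003 0;0 0 0 0 0.0005 0.004 0;0 0 0 0 0.0005 0.005 0;0 0 0 0 0.0005 0.005 0;0 0 0 0 0.0005 0.005 0"

```text
time: 7.4
ee_pos: [0.4898, 0.2624, 0.0761]
eef_rot: [0.987, 0.159, -0.0, 0.0]
ft_force: [0.3, 0.2, -2.3]
width: 0.024
grip_force: 40.0
```

Request:
play_rows --increments "0 0 0 0 0 0.001 0;0 0 0 0 0 0.001 0;0 0 0 0 0 0.001 0"

```text
time: 7.7
ee_pos: [0.4898, 0.2624, 0.0751]
eef_rot: [0.987, 0.159, 0.0, 0.0]
ft_force: [0.4, -0.3, -1.9]
width: 0.0238
grip_force: 40.0
```

Request:
play_rows --increments "0 0 0 0 0 0.001 0;0 0 0 0 0 0.001 0;0 0 0 0 0 0.001 0"

```text
time: 8.0
ee_pos: [0.4899, 0.2624, 0.0749]
eef_rot: [0.987, 0.159, 0.0, 0.0]
ft_force: [-3.9, -1.2, 7.2]
width: 0.024
grip_force: 40.0
```

Request:
play_rows --increments "0 0 0 0 0 -0.0005 0;0 0 0 0 0 -0.0005 0;0 0 0 0 0 -0.0005 0"

```text
time: 8.3
ee_pos: [0.4899, 0.2624, 0.0749]
eef_rot: [0.987, 0.159, 0.0, 0.0]
ft_force: [-2.9, -1.1, 6.2]
width: 0.0237
grip_force: 40.0
```

```bash
python3 - <<'E'
from h import *
s=read_state();print(s['ee_pos'],s['ft_force'],s['torque'])
B=np.load('w3.npz')['B'];print(((B[:3,:3].T@(s['ee_pos']-B[:3,3]))*1000))
print(R.from_matrix(B[:3,:3].T@R.from_quat(s['eef_rot']).as_matrix()).as_rotvec())
E
```

```text
[0.48986645 0.2624297  0.07491901] [-2.8546701  -1.1476186   6.17868266] [-0.37092138  0.5336451  -0.03641717]
[72.37314539 -3.13524179 52.08178666]
[-8.70715890e-05  2.90005910e-04 -1.65490071e-03]
```

Request:
play_rows --increments "0 0 0 0.001 0.0005 -0.0006 0;0 0 0 0.003 0.0005 -0.0006 0;0 0 0 0.005 0.0005 -0.0006 0;0 0 0 0.007 0.0005 -0.0006 0;0 0 0 0.009 0.0005 -0.0006 0;0 0 0 0.01 0.0005 -0.0006 0;0 0 0 0.01 0.0005 -0.0006 0"

```text
time: 9.0
ee_pos: [0.4997, 0.2651, 0.0751]
eef_rot: [0.987, 0.159, 0.0, -0.0]
ft_force: [0.7, 0.1, -2.0]
width: 0.0235
grip_force: 40.0
```

Request:
play_rows --increments "0 0 0 0.001 0 0 0;0 0 0 0.002 0 0 0;0 0 0 0.003 0 0 0;0 0 0 0.003 0 0 0"

```text
time: 9.4
ee_pos: [0.5025, 0.266, 0.0751]
eef_rot: [0.987, 0.159, 0.0, 0.0]
ft_force: [-0.8, -0.6, -3.0]
width: 0.0236
grip_force: 40.0
```

```bash
cat > st.py <<'E'
from h import *
s=read_state();print(s['time'],s['ft_force'].round(2),s['torque'].round(3),'z',s['ee_pos'][2])
B=np.load('w3.npz')['B'];print(((B[:3,:3].T@(s['ee_pos']-B[:3,3]))*1000).round(2),(B[:3,:3].T@s['ft_force']).round(2))
print(R.from_matrix(B[:3,:3].T@R.from_quat(s['eef_rot']).as_matrix()).as_rotvec().round(4))
E
python3 st.py
```

```text
9.4 [-0.82 -0.55 -2.96] [ 0.038 -0.047 -0.012] z 0.07514829974104294
[85.44 -2.58 51.85] [-0.95  0.27  2.96]
[ 0.0001  0.0002 -0.0016]
```

Request:
play_rows --increments "0 0 0 0 0 0.0006 0;0 0 0 0 0 0.0006 0;0 0 0 0 0 0.0006 0"

```text
time: 9.7
ee_pos: [0.5023, 0.266, 0.0746]
eef_rot: [0.987, 0.159, 0.0, 0.0]
ft_force: [-0.4, -0.2, -3.2]
width: 0.0237
grip_force: 40.0
```

Request:
play_rows --increments "0 0 0 0.001 0 0 0;0 0 0 0.002 0 0 0;0 0 0 0.002 0 0 0"

```text
time: 10.0
ee_pos: [0.5044, 0.2667, 0.0746]
eef_rot: [0.987, 0.159, 0.0, -0.0]
ft_force: [-0.2, 0.7, -2.4]
width: 0.0236
grip_force: 40.0
```

```bash
python3 st.py
```

```text
10.0 [-0.19  0.71 -2.38] [ 0.006 -0.     0.063] z 0.07463127609366979
[87.49 -2.61 52.37] [ 0.04 -0.73  2.38]
[ 0.0001  0.0003 -0.0015]
```

Request:
play_rows --increments "0 0 0 0 0 0.0005 0;0 0 0 0 0 0.001 0;0 0 0 0 0 0.001 0;0 0 0 0 0 0.001 0"

```text
time: 10.4
ee_pos: [0.5042, 0.2666, 0.0736]
eef_rot: [0.987, 0.159, -0.0, 0.0]
ft_force: [-0.7, -0.0, -1.0]
width: 0.0237
grip_force: 40.0
```

```bash
python3 st.py
```

```text
10.4 [-0.65 -0.01 -1.04] [-0.063  0.032 -0.03 ] z 0.07358166471369015
[87.29 -2.63 53.42] [-0.62 -0.2   1.04]
[ 0.0001  0.0001 -0.0017]
```

Request:
play_rows --increments "0 0 0 0 0 0.001 0;0 0 0 0 0 0.002 0;0 0 0 0 0 0.002 0;0 0 0 0 0 0.002 0"

```text
time: 10.8
ee_pos: [0.5042, 0.2666, 0.0715]
eef_rot: [0.987, 0.159, -0.0, 0.0]
ft_force: [-0.5, 0.5, -2.5]
width: 0.0237
grip_force: 40.0
```

```bash
python3 st.py
```

```text
10.8 [-0.51  0.47 -2.49] [-0.002 -0.004  0.034] z 0.07153353164938488
[87.26 -2.64 55.47] [-0.34 -0.6   2.49]
[ 0.0001 -0.     -0.0017]
```

Request:
play_rows --increments "0 0 0 0 0 0.001 0;0 0 0 0 0 0.002 0;0 0 0 0 0 0.003 0;0 0 0 0 0 0.0035 0;0 0 0 0 0 0.004 0;0 0 0 0 0 0.004 0"

```text
time: 11.4
ee_pos: [0.5042, 0.2666, 0.0679]
eef_rot: [0.987, 0.159, -0.0, 0.0]
ft_force: [-2.9, -1.8, 4.1]
width: 0.0237
grip_force: 40.0
```

```bash
python3 st.py
```

```text
11.4 [-2.89 -1.82  4.08] [-0.411  0.632  0.03 ] z 0.0678731667185758
[87.24 -2.6  59.13] [-3.31  0.82 -4.08]
[-0.0002  0.     -0.0016]
```

Request:
play_rows --increments "0 0 0 0 0 0.001 0;0 0 0 0 0 0.002 0;0 0 0 0 0 0.003 0;0 0 0 0 0 0.004 0;0 0 0 0 0 0.005 0;0 0 0 0 0 0.006 0;0 0 0 0 0 0.006 0"

```text
time: 12.1
ee_pos: [0.5043, 0.2667, 0.0619]
eef_rot: [0.987, 0.159, 0.0, 0.0]
ft_force: [-4.1, -2.5, 8.6]
width: 0.0239
grip_force: 40.0
```

```bash
python3 st.py
```

```text
12.1 [-4.12 -2.53  8.64] [-0.575  0.906 -0.03 ] z 0.061880697975668385
[87.38 -2.65 65.12] [-4.71  1.11 -8.64]
[-0.0001  0.0003 -0.0016]
```

Request:
play_rows --increments "0 0 0 0 0 0.001 0;0 0 0 0 0 0.002 0;0 0 0 0 0 0.0025 0;0 0 0 0 0 0.003 0;0 0 0 0 0 0.003 0;0 0 0 0 0 0.003 0"

```text
time: 12.7
ee_pos: [0.5043, 0.2667, 0.06]
eef_rot: [0.987, 0.159, 0.0, 0.0]
ft_force: [-8.5, -5.9, 19.7]
width: 0.024
grip_force: 40.0
```

```bash
python3 st.py; python3 - <<'E'
from h import *
s=camera('scene');t=camera('top')
b=cv2.resize(s['color'][140:240,320:460],None,fx=5,fy=5,interpolation=cv2.INTER_CUBIC)
cv2.imwrite('pics/end.png',b[:,:,::-1])
E
```

```text
12.7 [-8.5  -5.92 19.71] [-1.29   1.877  0.01 ] z 0.06002580600146132
[87.43 -2.63 66.97] [ -9.92   2.96 -19.71]
[-0.0007  0.0005 -0.0015]
```

View pics/end.png

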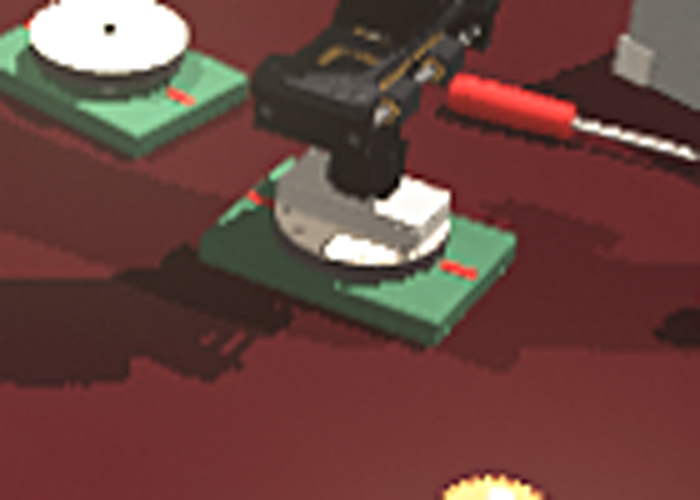

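The bar at about (360,205) in the crop lies flat along the stripes. The bed is down 8 mm, and the jump in force shows it reached the hard stop. Handing in.

```bash
python3 -c "
from bench import *
print(close_job())"
```

```text
the job is handed in; nothing more can be done
None
```

I handed the job in with the bar on the pin, flat along the stand, and the gripper holding the bed at its hard stop (about 8 mm down, 20 N); no bystander was touched that I could see, and the judge gave no verdict.

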